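Lift the split retaining ring on a decorating-wheel hub with a pick

TASK

With the orange-handled pick, get the toe under the red tab at the free end of the split retaining ring on the blue wheel hub and lift that end out of its groove until the ring stands up at 30 degrees or more and stays there. Then lay the pick down flat on the bench, clear of the hubs. Touch the blue hub and its ring only with the pick, and leave the grey hub alone.

Things in the scene. Friction and masses are not known exactly. Their poses are not given: they have to be found in the camera images.
- pick: Loose pick, about 0.12 kg, lying flat on the bench right of the hubs (sizes in mm). Origin: centre of handle's underside; z up. Orange handle 90 long (x), 20 wide (y), 28 high; grip it across y near x = 10. Steel shank, 7 thick, leaves its +x end 14 up, slopes down from x = 75 to 97 and ends in a flat toe, x = 91 to 125, 7 wide, 6 high, underside level with the handle's.
- blue_hub: Blue round hub, fixed (mm): 100 across (foot 112), 59.5 high, spindle end to 71.5. Origin: centre of underside, z up. Split ring 80 across in its top groove. Its free end is a red tab, 22 wide, 4 thick, on the hub's -x axis from x = -36 to -80, overhanging the rim by 30 above open air, underside 60.5 up. The ring hinges up at a keeper at x = 42, 58.5 up, about y.
- blue_ring (a joint): How far the blue hub's ring is hinged up at its keeper, rad: 0 to 0.05 as it lies in its groove, growing as the red tab rises, at most 1.2. Friction holds it (about 1.5 N at the tab to lift); it stays where it is left.
- grey_hub: A second fixed hub with ring and red tab, the same in every way but painted grey, about 180 mm from the blue one; either may be the nearer to the robot. Origin and axes as for the blue hub. To be left alone.

How it is judged (in metres and radians):
On the way:
1. the blue hub's ring is raised past 0.40 rad while the pick bears on it (value of joint blue_ring above 0.4 rad and contact force between pick and blue_hub above 0.2 N), for 0.1 s.
At the end, for the whole second after the job is handed in: The blue hub's ring stands hinged up by more than 0.40 rad (23 degrees) on its own; the pick lies at rest on the bench, flat within 10 degrees with its underside less than 12 mm above the bench, not touching the blue hub (value of joint blue_ring above 0.4 rad and height (world z) of pick below 0.012 m and angle between pick's own z axis and vertical below 0.17 rad and linear speed of pick below 0.02 m/s and contact force between pick and blue_hub below 0.1 N).
It fails at once if the robot itself touches the blue hub or its ring (contact force between any of the fingers, the arm and blue_hub above 1 N).
It fails at once if the grey hub or its ring is touched by the robot or the pick (contact force between any of the fingers, the arm, pick and grey_hub above 1 N).
It also fails if it takes over 45 s, if anything falls off the work surface, if the arm or the gripper's body presses on something with over 40 N, if the wrist force passes 120 N, or if a joint passes its speed limit or range.

ROBOT

A 6-joint arm with a two-finger parallel gripper is mounted at the origin on the work surface. World frame = base frame: x ahead of the robot, y to its left, z up, the work surface at z = 0. Lengths are in m, angles in degrees, forces in N, time in s.
With the tool pointing down it reaches from about 0.3 to 0.75 m from the base axis. Payload 8.5 kg.
Tool frame: the origin (TCP) lies at the very end of the fingers, on their centre line; the grasp point (between the pads) lies 19 mm behind it (hold_point_z is the distance from the TCP to the grasp point, in m); z points along the fingers, y is the direction in which the jaws open and shut (so a half turn about z gives the same grasp; the last joint's range is limited). The gripper opens to 85 mm and grips with 20 to 120 N. Pads are 22 mm wide; open, the fingers measure 114 mm over their backs; the gripper's body (76 mm by 85 mm) begins 54 mm behind the grasp point. The pads swing forward as they close: fully open they stand 13 mm farther back than shut.
Start: joints at [59.284, 21.807, 74.336, -0, 83.858, -12.336], TCP at [0.173, 0.522, 0.231] pointing down, gripper open.
Joint ranges: [-178.18, 178.18], [-50.72, 133.34], [12.68, 142.11], [-81.47, 261.47], [9.98, 163.14], [-165.26, 165.26]. Speed limits (degrees/s): [136.94, 136.94, 180, 180, 180, 180].

INTERFACE

Orientations are given as a 3x3 rotation matrix whose columns are the frame's x, y, z axes.
In Python, from rig import observe, get_image, close_job, hold_point_z gives the robot as it stands. The module is installed in compiled form; this text tells all that it offers.
- The arm moves only by the tool jog_arm, never from a script. Its arguments are lists of equal length, an entry for each row: "travel": the shift along the world's x, y, z in m, a list of three; "dr": the turn, a rotation vector about the world's x, y, z in rad, a list of three. In form: {"travel": [[x, y, z], ...], "dr": [[rx, ry, rz], ...]}. A call has 1 to 20 rows; each row shifts and turns the commanded pose from where the row before left it; what a row does not reach is not made up. A row lasts 1/12 s, in which the tool goes at most 41.7 mm and 7.16 degrees, less where a joint would pass 70% of its speed; a pose out of reach is approached as far as the arm can. A call with a gripper value outside its range is refused whole. "jaw" is the finger opening in m, from 0 to 0.0854, set as the call begins (left out, the last holds). The fingers move at their own pace and stop on an object; "newtons" is the grip in N (left out, the last holds). Time passes only in rows, so rows that do not move let the fingers close. It gives the time, the measured TCP pose, the force and the opening at its end, in the units of the state.
- observe(): the state, without advancing time (a new reading comes with each control period).
- get_image(name): name is "side" or "top" or "wrist"; returns a dict with "color" (420x560x3 uint8, red, green, blue), "fovy" (degrees; the focal length in pixels is half the picture's height over the tangent of half this angle, whatever the lens; pixels are square), "cx", "cy" (the principal point, pixels), "R" (3x3) and "t" (3): a world point X has camera coordinates R X + t. Camera axes: x right, y down, z forward; pixel columns grow to the right and rows downward; lengths in m; the calibration is good to about 2 mm. A picture is of the moment at which its call begins. There is no depth.
- close_job(): hands the job in, once; it reports no verdict.
The state is a dict: "time_s": time; "q": joint angles; "qvel": joint speeds; "joint_efforts": joint torques, N m; "position": TCP position; "tool_rot": TCP orientation; "ft_force": force on the tool from outside, world axes, zero at the start; "wrist_torque": the same for the moment, N m; "grip_width": finger opening in m.
Only numpy, scipy, OpenCV 4.12 (cv2) and the standard library are available. Lean on these libraries where they do the work, as an engineer would, in place of code of your own. Each camera call takes 0.05 s, during which the arm holds its last target.

## Working session

There is one attempt and no reset: what is moved stays moved. The work goes in short steps, Python scripts to look and compute and a tool call to move; the robot and the scene stay as the last step left them, time stands still between calls to the robot, and variables do not carry over. Pictures are saved under pics/ and viewed, and the job is handed in when it is done.

Besides the shell and the picture viewer there is one more tool, called as name(argument=value, ...), one argument or row to a line, values as JSON. jog_arm: Moves the arm, as the interface text tells. Its arguments: {"type":"object","properties":{"travel":{"type":"array"},"dr":{"type":"array"},"jaw":{"type":"number"},"newtons":{"type":"number"}},"required":["travel","dr"]}

```bash
mkdir -p pics
python3 - <<'E'
from rig import *
import cv2,pickle
print(observe(),hold_point_z)
d={}
for n in ["side","top","wrist"]:
    i=get_image(n); d[n]=i; cv2.imwrite(f"pics/{n}0.png",i["color"][:,:,::-1]); print(n,i["fovy"],i["cx"],i["cy"],i["R"],i["t"])
pickle.dump(d,open("d0.pkl","wb"))
E
```

```text
{'time_s': 0.0, 'q': array([ 5.92818700e+01,  2.18420344e+01,  7.43866714e+01,  1.67673791e-03,
        8.38584777e+01, -1.23367920e+01]), 'qvel': array([ 0.00878541, -0.03367136, -0.08176611, -0.04256044, -0.00481637,
        0.0390542 ]), 'joint_efforts': array([ 2.16464246e-04, -4.48463881e+01, -2.31275207e+01, -1.48988752e-04,
        4.79770184e-03, -1.45469591e-05]), 'position': array([0.17328221, 0.52166949, 0.23069071]), 'tool_rot': array([[-9.48977636e-01,  3.15342358e-01, -8.02290187e-04],
       [ 3.15343181e-01,  9.48976821e-01, -1.29327602e-03],
       [ 3.53530081e-04, -1.48028676e-03, -9.99998842e-01]]), 'ft_force': array([-0.09101932, -0.02637528,  1.17092067]), 'wrist_torque': array([ 0.03954691, -0.02170054,  0.03833612]), 'grip_width': 0.08583017114887555} 0.0187
side 46.82062161179785 290.5405191502123 204.20028341125334 [[-0.95621928 -0.29250429  0.00927013]
 [-0.16140364  0.50068844 -0.85044691]
 [ 0.24411793 -0.81470996 -0.5259792 ]] [0.52350782 0.17025254 0.88667363]
top 47.81027837645536 285.38512857454066 215.90628320503558 [[-0.0222368  -0.99970048 -0.01022091]
 [-0.99643752  0.02299378 -0.08113909]
 [ 0.08134981  0.00838022 -0.99665038]] [-0.01301915  0.58654781  0.87244358]
wrist 63.16661296818427 277.2811628474165 205.10625707508765 [[ 0.31334812  0.94963632 -0.00195095]
 [ 0.90848295 -0.29916938  0.29181572]
 [ 0.27653514 -0.09321231 -0.95647257]] [-0.5495023  -0.03890592  0.37907791]
```

View pics/side0.png

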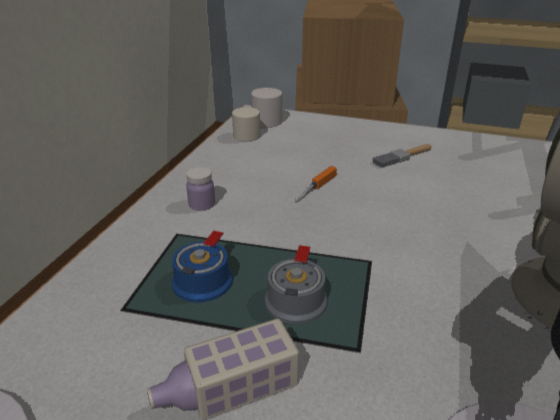

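View pics/top0.png

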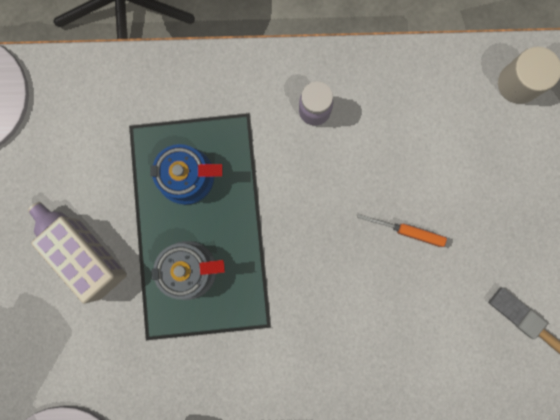

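View pics/wrist0.png

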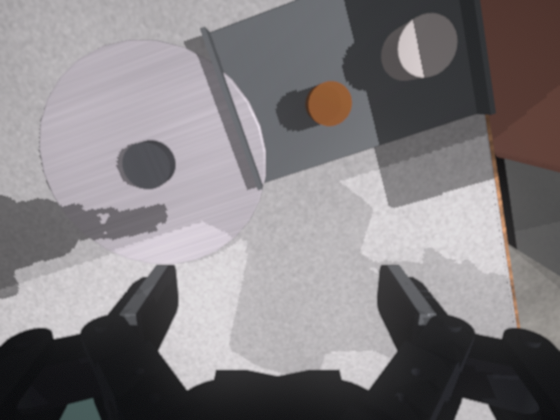

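```bash
cat > h.py <<'E'
import numpy as np,cv2
def K(i):
    f=210/np.tan(np.radians(i["fovy"]/2)); return f
def proj(i,X):
    c=np.asarray(X)@i["R"].T+i["t"]; f=K(i)
    return np.stack([i["cx"]+f*c[...,0]/c[...,2], i["cy"]+f*c[...,1]/c[...,2]],-1)
def back(i,uv,z):
    f=K(i); d=i["R"].T@np.array([(uv[0]-i["cx"])/f,(uv[1]-i["cy"])/f,1]); o=-i["R"].T@i["t"]
    return o+d*(z-o[2])/d[2]
E
python3 - <<'E'
from h import *
import pickle
d=pickle.load(open("d0.pkl","rb"))
for n,crops in {"top":[(100,220,130,270),(330,470,190,260)],"side":[(160,340,220,320),(280,350,155,210)]}.items():
    for k,(a,b,c,e) in enumerate(crops):
        im=d[n]["color"][c:e,a:b,::-1]; s=min(800//(b-a),600//(e-c)); cv2.imwrite(f"pics/c_{n}{k}.png",cv2.resize(im,None,fx=s,fy=s,interpolation=cv2.INTER_NEAREST)); print(n,k,s)
for n in ["top","side"]:
    im=d[n]["color"].astype(int); hsv=cv2.cvtColor(d[n]["color"],cv2.COLOR_RGB2HSV).astype(int)
    H,S,V=hsv[...,0],hsv[...,1],hsv[...,2]
    for nm,m in {"red":((H<4)|(H>175))&(S>180)&(V>80),"orange":(H>=5)&(H<14)&(S>195)&(V>90),"blue":(H>100)&(H<125)&(S>150)&(V>60)}.items():
        nn,l,st,c=cv2.connectedComponentsWithStats(m.astype(np.uint8))
        for j in range(1,nn):
            if st[j,4]>60:
                r=cv2.minAreaRect(np.argwhere(l==j)[:,::-1].astype(np.float32)); print(n,nm,st[j],c[j].round(1),r)
E
```

```text
top 0 4
top 1 5
side 0 4
side 1 10
top red [199 165  23  11 251] [210. 170.] ((210.0, 170.0), (10.0, 22.0), 90.0)
top red [200 261  24  13 256] [211.8 267. ] ((211.75389099121094, 267.03082275390625), (11.163125038146973, 23.070459365844727), 82.87498474121094)
top blue [174 145  31  18  69] [193.9 152.6] ((190.50770568847656, 151.36154174804688), (33.98551559448242, 7.069980144500732), 29.744882583618164)
top blue [154 153  51  51 884] [181.  178.4] ((180.4930877685547, 177.7629852294922), (46.52941131591797, 47.235294342041016), 28.07248878479004)
side red [205 232  17  14 132] [212.9 238.3] ((212.8780517578125, 237.9024658203125), (9.370426177978516, 17.803810119628906), 38.65980911254883)
side red [295 246  14  16 159] [302.1 253.6] ((302.1415100097656, 253.25473022460938), (11.126204490661621, 15.247020721435547), 15.945395469665527)
side orange [314 167  21  20 166] [324.5 175.7] ((325.0878601074219, 175.7229461669922), (8.486077308654785, 23.482023239135742), 54.46232223510742)
side blue [ 172  245   60   57 1680] [201.  279.7] ((201.11724853515625, 273.49310302734375), (55.13998031616211, 59.485408782958984), 86.633544921875)
side blue [180 250  27  19 169] [189.8 261.3] ((191.75003051757812, 263.25), (25.45584487915039, 14.849242210388184), 45.0)
```

View pics/c_top0.png

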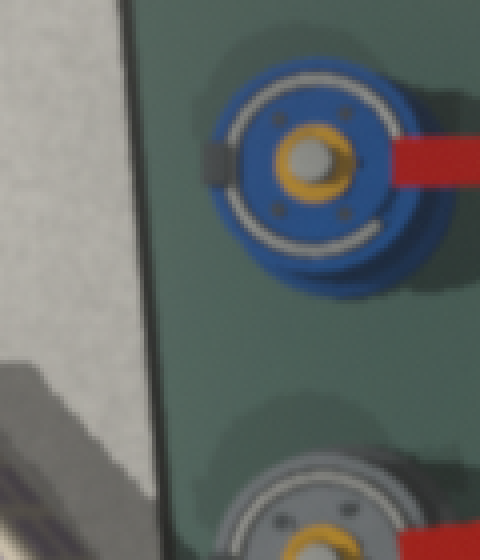

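View pics/c_top1.png

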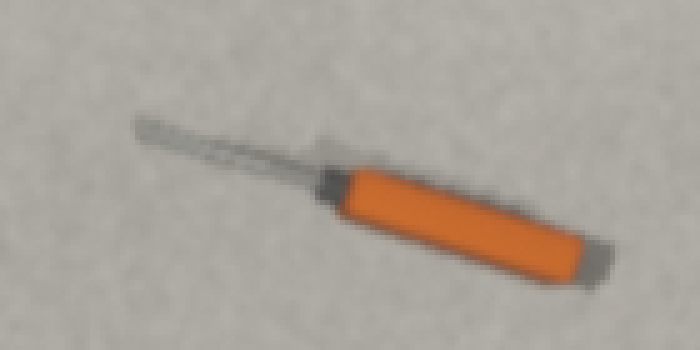

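View pics/c_side0.png

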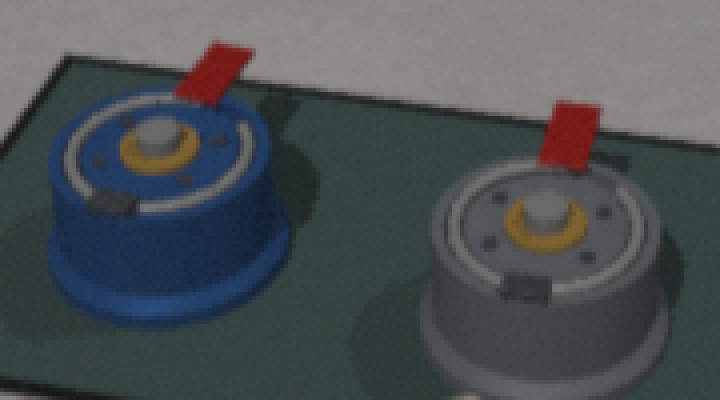

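View pics/c_side1.png

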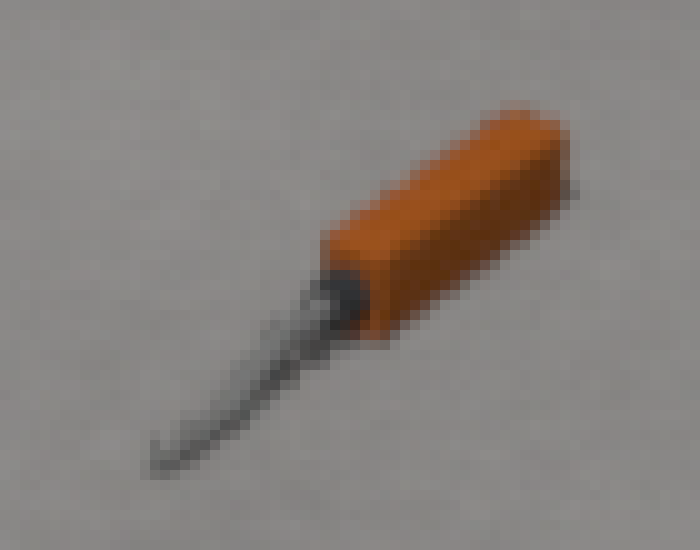

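Run:
```python
from h import *
import pickle
from scipy.optimize import least_squares
d=pickle.load(open("d0.pkl","rb"))
T,S=d["top"],d["side"]
def pose(p,X):
    c,s=np.cos(p[2]),np.sin(p[2]); X=np.asarray(X)/1000.
    return np.stack([p[0]+c*X[...,0]-s*X[...,1],p[1]+s*X[...,0]+c*X[...,1],X[...,2]],-1)
def fit(obs,p0,label):
    def r(p): return np.concatenate([(proj(i,pose(p,X))-uv) for i,X,uv in obs])
    for sub,nm in ((obs,"both"),([o for o in obs if o[0] is T],"top"),([o for o in obs if o[0] is S],"side")):
        def r(p): return np.concatenate([(proj(i,pose(p,X))-np.array(uv)) for i,X,uv in sub])
        s=least_squares(r,p0); print(label,nm,(s.x[:2]*1000).round(1),np.degrees(s.x[2]).round(1),s.fun.round(1))
    return s.x
t1=lambda x,y:(330+x/5-.4,190+y/5-.4)
s1=lambda x,y:(280+x/10-.5,155+y/10-.5)
t0=lambda x,y:(100+x/4-.4,130+y/4-.4)
s0=lambda x,y:(160+x/4-.4,220+y/4-.4)
# pick +y is left of +x ; +x points image-left(+y world): left of it is -x world => image down
obs=[(T,(45,-10,28),t1(355,168)),(T,(45,10,28),t1(340,214)),(T,(-45,-10,28),t1(586,238)),(T,(-45,10,28),t1(572,286)),(T,(125,0,3),t1(136,126)),
(S,(45,-10,28),s1(325,233)),(S,(45,10,28),s1(388,265)),(S,(-45,10,28),s1(567,132)),(S,(-45,-10,28),s1(515,103)),(S,(125,0,3),s1(152,465))]
fit(obs,[0.5,-.15,1.6],"pick")
# hub: -x -> world -y => yaw 90deg ; hub y -> world -x
b=[(T,(-80,-11,64.5),t0(482+8,138)),(T,(0,0,71.5),t0(312,160)),(T,(-36,0,64.5),t0(393,162)),(S,(0,0,71.5),s0(157,128)),
(S,(-80,-11,64.5),s0(214,42)),(S,(-80,11,64.5),s0(254,49)),(S,(-36,-11,64.5),s0(174,96)),(S,(-36,11,64.5),s0(214,107)),(T,(42,0,64),t0(215,162))]
fit(b,[.65,.25,1.57],"blue")
g=[(S,(0,0,71.5),s0(547,207)),(S,(-80,-11,64.5),s0(557,101)),(S,(-80,11,64.5),s0(601,105)),(S,(-36,-11,64.5),s0(537,163)),(S,(-36,11,64.5),s0(583,171)),(T,(0,0,71.5),(180,271)),(T,(-80,0,64.5),(223.5,266))]
fit(g,[.5,.25,1.57],"grey")
for n in T,S: print(back(n,(357,215),0.003))
```

```text
pick both [ 544.  -281.2] 70.5 [-0.  -0.8 -0.2  0.2 -0.1  0.2 -0.3  0.8 -0.4  0.6 -1.  -0.3 -0.6 -1.2
  0.8 -1.2 -0.5 -0.4  0.5 -0.4]
pick top [ 544.4 -281.6] 70.6 [ 0.2 -0.9  0.  -0.   0.1 -0.1 -0.1  0.5 -0.2  0.5]
pick side [ 542.7 -277.9] 70.3 [-0.9  0.3 -0.5 -0.5  1.1 -0.5 -0.2  0.2  0.5  0.3]
blue both [670.5 168.4] 88.4 [-0.8  0.5 -1.1  0.1 -0.7  0.4 -0.4 -0.  -0.1 -0.4  0.2  0.  -0.5 -1.2
  0.1 -1.7  1.2  0.3]
blue top [671.1 167.7] 88.6 [-0.4  0.1 -0.7 -0.2 -0.4  0.   1.6  0.1]
blue side [668.9 170.2] 89.1 [-0.   0.7 -0.1  0.3  0.2  0.6 -0.4 -0.5  0.3 -1. ]
grey both [487.7 165. ] 95.5 [-0.3 -1.2 -0.5  0.6  0.2  1.1 -0.  -0.6  0.6 -1.  -1.3  0.4  0.5 -0.1]
grey top [488.2 164.3] 95.2 [-0.9  0.1  0.9 -0.1]
grey side [487.3 165.8] 95.7 [-0.1 -0.9 -0.5  0.8  0.1  1.3 -0.  -0.3  0.6 -0.7]
[ 0.58636112 -0.16456394  0.003     ]
[ 0.43313778 -0.14596304  0.003     ]
```

jog_arm(
  travel=[
    [0.0144, -0.0305, 0],
    [0.0144, -0.0305, 0],
    [0.0144, -0.0305, 0],
    [0.0144, -0.0305, 0],
    [0.0144, -0.0305, 0],
    [0.0144, -0.0305, 0],
    [0.0144, -0.0305, 0],
    [0.0144, -0.0305, 0],
    [0.0144, -0.0305, 0],
    [0.0144, -0.0305, 0],
    [0.0144, -0.0305, 0],
    [0.0144, -0.0305, 0],
    [0.0144, -0.0305, 0],
    [0.0144, -0.0305, 0],
    [0.0144, -0.0305, 0],
    [0.0144, -0.0305, 0],
    [0.0144, -0.0305, 0],
    [0.0144, -0.0305, 0],
    [0.0144, -0.0305, 0],
    [0.0144, -0.0305, 0],
  ],
  dr=[
    [0, 0, -0.0612],
    [0, 0, -0.0612],
    [0, 0, -0.0612],
    [0, 0, -0.0612],
    [0, 0, -0.0612],
    [0, 0, -0.0612],
    [0, 0, -0.0612],
    [0, 0, -0.0612],
    [0, 0, -0.0612],
    [0, 0, -0.0612],
    [0, 0, -0.0612],
    [0, 0, -0.0612],
    [0, 0, -0.0612],
    [0, 0, -0.0612],
    [0, 0, -0.0612],
    [0, 0, -0.0612],
    [0, 0, -0.0612],
    [0, 0, -0.0612],
    [0, 0, -0.0612],
    [0, 0, -0.0612],
  ],
  jaw=0.06,
)

```text
time_s: 1.82
position: [0.4617, -0.0898, 0.2312]
tool_rot: [[-0.023, 1.0, -0.0], [1.0, 0.023, 0.0], [0.0, -0.0, -1.0]]
ft_force: [0.4, 0.4, 0.4]
grip_width: 0.0604
```

jog_arm(
  travel=[
    [0.0144, -0.0305, 0],
    [0.0144, -0.0305, 0],
    [0.0144, -0.0305, 0],
    [0.0144, -0.0305, 0],
    [0.0144, -0.0305, -0.02],
    [0.0144, -0.0305, -0.03],
    [0, 0, -0.03],
    [0, 0, 0],
    [0, 0, 0],
  ],
  dr=[
    [0, 0, -0.0612],
    [0, 0, -0.0612],
    [0, 0, -0.0612],
    [0, 0, -0.0612],
    [0, 0, -0.0612],
    [0, 0, -0.0612],
    [0, 0, 0],
    [0, 0, 0],
    [0, 0, 0],
  ],
)

```text
time_s: 2.57
position: [0.5461, -0.2682, 0.1528]
tool_rot: [[0.334, 0.942, -0.003], [0.942, -0.334, 0.002], [0.001, -0.004, -1.0]]
ft_force: [0.2, -0.7, 0.6]
grip_width: 0.06
```

Run:
```python
from rig import *
import cv2,pickle
o=observe();print(o["position"],o["tool_rot"],o["time_s"],o["ft_force"],o["q"])
d={}
for n in ["wrist"]:
    i=get_image(n); d[n]=i; cv2.imwrite(f"pics/{n}1.png",i["color"][:,:,::-1])
pickle.dump(d,open("d1.pkl","wb"))
from h import *
X=np.array([[45,-10,28],[45,10,28],[-45,10,28],[-45,-10,28],[125,0,6]])/1000
c,s=np.cos(np.radians(70.5)),np.sin(np.radians(70.5))
W=np.c_[.544+c*X[:,0]-s*X[:,1],-.281+s*X[:,0]+c*X[:,1],X[:,2]]
print(proj(i,W).round(1))
```

```text
[ 0.54614523 -0.2681976   0.15275719] [[ 0.33434405  0.94244663 -0.00290047]
 [ 0.94245025 -0.33433805  0.00236694]
 [ 0.00126098 -0.00352492 -0.99999299]] 2.5667 [ 0.17470693 -0.68157968  0.5706655 ] [-3.72922036e+01  3.12995725e+01  7.16112053e+01  7.38223221e-03
  7.73035989e+01 -1.77612960e+01]
[[293.4 157.4]
 [267.9 157.3]
 [268.6 261.7]
 [291.8 261.7]
 [280.9  50.2]]
```

View pics/wrist1.png

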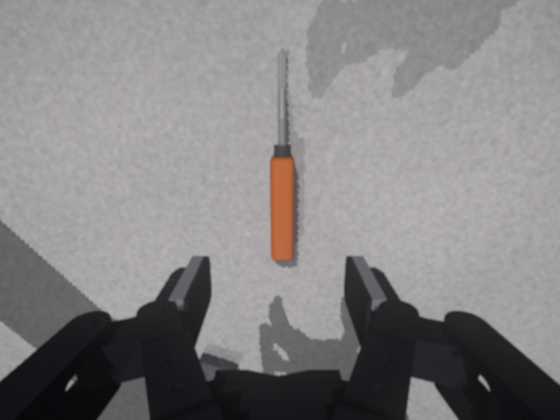

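jog_arm(
  travel=[
    [0.002, -0.001, -0.02],
    [0, 0, -0.03],
    [0, 0, -0.03],
    [0, 0, -0.03],
    [0, 0, -0.02],
    [0, 0, -0.01],
    [0, 0, -0.006],
    [0, 0, 0],
    [0, 0, 0],
    [0, 0, 0],
  ],
  dr=[
    [0, 0, 0],
    [0, 0, 0],
    [0, 0, 0],
    [0, 0, 0],
    [0, 0, 0],
    [0, 0, 0],
    [0, 0, 0],
    [0, 0, 0],
    [0, 0, 0],
    [0, 0, 0],
  ],
)

```text
time_s: 3.45
position: [0.5495, -0.2702, 0.0095]
tool_rot: [[0.334, 0.942, 0.002], [0.942, -0.334, -0.002], [-0.001, 0.003, -1.0]]
ft_force: [0.3, 0.6, 0.8]
grip_width: 0.0597
```

jog_arm(
  travel=[
    [0, 0, -0.003],
    [0, 0, 0],
    [0, 0, 0],
    [0, 0, 0],
  ],
  dr=[
    [0, 0, 0],
    [0, 0, 0],
    [0, 0, 0],
    [0, 0, 0],
  ],
)

```text
time_s: 3.78
position: [0.5488, -0.2698, 0.0048]
tool_rot: [[0.335, 0.942, 0.0], [0.942, -0.335, -0.0], [-0.0, 0.0, -1.0]]
ft_force: [0.7, 0.1, 0.3]
grip_width: 0.0597
```

jog_arm(
  travel=[
    [0, 0, 0],
    [0, 0, 0],
    [0, 0, 0],
    [0, 0, 0],
    [0, 0, 0],
    [0, 0, 0],
    [0, 0, 0],
    [0, 0, 0],
  ],
  dr=[
    [0, 0, 0],
    [0, 0, 0],
    [0, 0, 0],
    [0, 0, 0],
    [0, 0, 0],
    [0, 0, 0],
    [0, 0, 0],
    [0, 0, 0],
  ],
  jaw=0.0,
  newtons=60,
)

```text
time_s: 4.45
position: [0.5488, -0.2698, 0.0049]
tool_rot: [[0.335, 0.942, 0.0], [0.942, -0.335, -0.0], [-0.0, 0.0, -1.0]]
ft_force: [-1.1, 0.6, 4.3]
grip_width: 0.0186
```

jog_arm(
  travel=[
    [0, 0, 0.01],
    [0, 0, 0.017],
    [0, 0, 0.02],
    [0.01, 0.018, 0],
    [0.01, 0.018, 0],
    [0.01, 0.018, 0],
    [0.01, 0.018, 0],
    [0.01, 0.018, 0],
    [0.01, 0.018, 0],
    [0.01, 0.018, 0],
    [0.01, 0.018, 0],
    [0.01, 0.018, 0],
    [0.01, 0.018, 0],
    [0.01, 0.018, 0],
    [0.006, 0.012, 0],
    [0, 0.006, 0],
    [0, 0, 0],
    [0, 0, 0],
    [0, 0, 0],
    [0, 0, 0],
  ],
  dr=[
    [0, 0, 0],
    [0, 0, 0],
    [0, 0, 0],
    [0, 0, 0.026],
    [0, 0, 0.0265],
    [0, 0, 0.0265],
    [0, 0, 0.0265],
    [0, 0, 0.0265],
    [0, 0, 0.0265],
    [0, 0, 0.0265],
    [0, 0, 0.0265],
    [0, 0, 0.0265],
    [0, 0, 0.0265],
    [0, 0, 0.0265],
    [0, 0, 0.0265],
    [0, 0, 0],
    [0, 0, 0],
    [0, 0, 0],
    [0, 0, 0],
    [0, 0, 0],
  ],
)

```text
time_s: 6.12
position: [0.6644, -0.0548, 0.0517]
tool_rot: [[0.025, 1.0, -0.0], [1.0, -0.025, -0.0], [-0.0, -0.0, -1.0]]
ft_force: [0.9, -0.1, -1.7]
grip_width: 0.0188
```

```bash
cat > look.py <<'E'
from rig import *
import cv2,pickle,sys
from h import *
k=sys.argv[1]; o=observe();print(o["position"],o["time_s"],o["ft_force"],o["grip_width"]); print(o["tool_rot"].round(3))
d={n:get_image(n) for n in ["side","top","wrist"]}
pickle.dump(d,open(f"d{k}.pkl","wb"))
a=d["top"]["color"][130:290,140:340]; b=d["side"]["color"][150:310,160:360]
cv2.imwrite(f"pics/m{k}.png",np.hstack([cv2.resize(x,None,fx=2,fy=2,interpolation=2) if 0 else cv2.resize(x,(400,320)) for x in (a,b)])[...,::-1])
cv2.imwrite(f"pics/w{k}.png",d["wrist"]["color"][...,::-1])
E
python3 look.py 2
```

```text
[ 0.66440347 -0.05478444  0.05170531] 6.1167 [ 0.94772607 -0.10304609 -1.6575997 ] 0.018806472764683006
[[ 0.025  1.    -0.   ]
 [ 1.    -0.025 -0.   ]
 [-0.    -0.    -1.   ]]
```

View pics/m2.png

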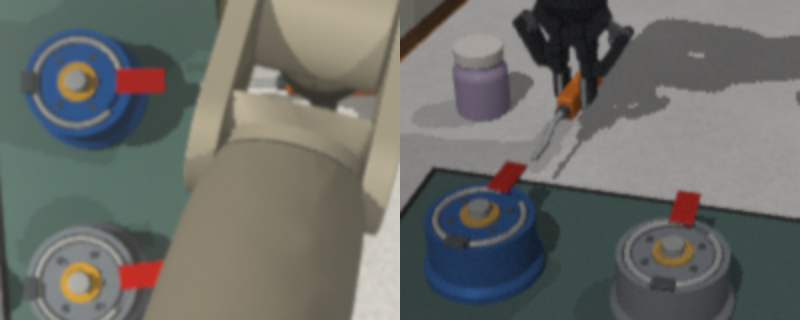

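View pics/w2.png

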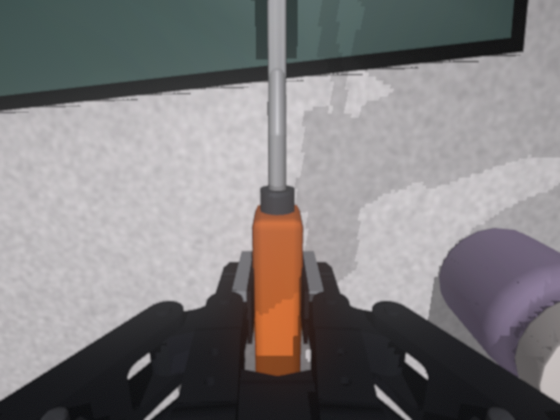

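```bash
cat > ov.py <<'E'
from h import *
import pickle,sys
def run(k,P,th,crop=(180,340,150,270)):
    i=pickle.load(open(f"d{k}.pkl","rb"))["side"]; P=np.array(P)
    L=[]
    for x,z in [(125,0),(125,6),(97,6),(91,0)]:
        for y in (-3.5,3.5): L.append(P+[y/1000+ (x-12)*.025/1000,(x-12)/1000,z/1000-.0049])
    T=[]
    for x in (-80,-36):
        for y in (-11,11):
            X=42+(x-42)*np.cos(th)-2*0; Z=60.5+(42-x)*np.sin(th); X=42+(x-42)*np.cos(th)
            T.append([.670+X*.0227e-3-y*1e-3,.1685+X*1e-3,Z/1000])
    a,b,c,e=crop; s=5
    im=cv2.resize(i["color"][c:e,a:b,::-1],None,fx=s,fy=s,interpolation=cv2.INTER_CUBIC)
    for Q,col in((L,(0,255,0)),(T,(255,255,0))):
        for p in proj(i,np.array(Q)): cv2.circle(im,tuple(int(v) for v in ((p-[a,c])*s+2)),3,col,-1)
    cv2.imwrite(f"pics/ov{k}.png",im)
E
python3 -c "
from ov import *
run('2',[.6644,-.0548,.0517],0)"
```

```text
(no output)
```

View pics/ov2.png

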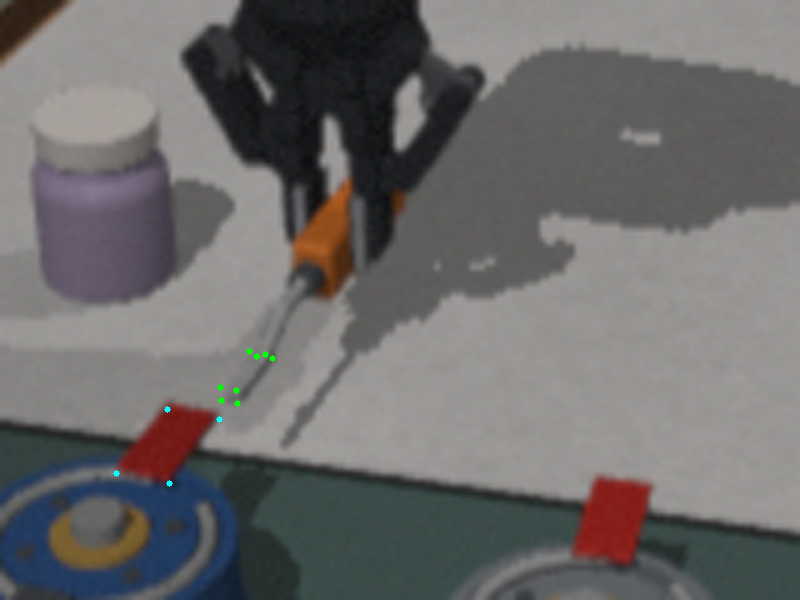

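jog_arm(
  travel=[
    [0.003, 0.006, 0],
    [0, 0.008, 0],
    [0, 0.008, 0],
    [0, 0.008, 0],
    [0, 0.008, 0],
    [0, 0.008, 0],
    [0, 0.004, 0],
    [0, 0, 0],
    [0, 0, 0],
    [0, 0, 0],
  ],
  dr=[
    [0, 0, 0],
    [0, 0, 0],
    [0, 0, 0],
    [0, 0, 0],
    [0, 0, 0],
    [0, 0, 0],
    [0, 0, 0],
    [0, 0, 0],
    [0, 0, 0],
    [0, 0, 0],
  ],
)

```text
time_s: 7.1
position: [0.6678, -0.0041, 0.0517]
tool_rot: [[0.024, 1.0, 0.0], [1.0, -0.024, -0.0], [-0.0, 0.0, -1.0]]
ft_force: [-0.7, 0.1, -1.5]
grip_width: 0.019
```

```bash
python3 look.py 3; python3 -c "
from ov import *
run('3',[.6674,-.0048,.0517],0)"
```

```text
[ 0.66775437 -0.00405325  0.05165662] 7.1 [-0.69222702  0.10432332 -1.45179631] 0.019025839999517555
[[ 0.024  1.     0.   ]
 [ 1.    -0.024 -0.   ]
 [-0.     0.    -1.   ]]
```

View pics/ov3.png

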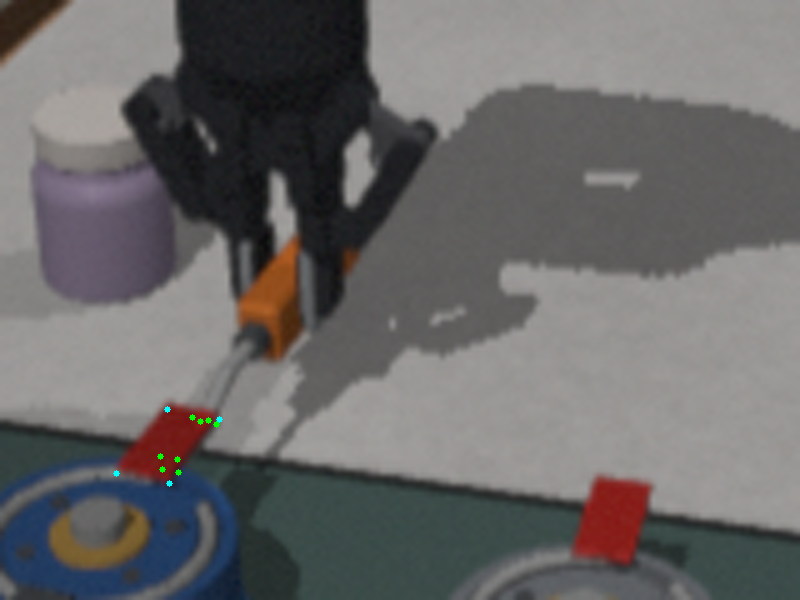

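View pics/w3.png

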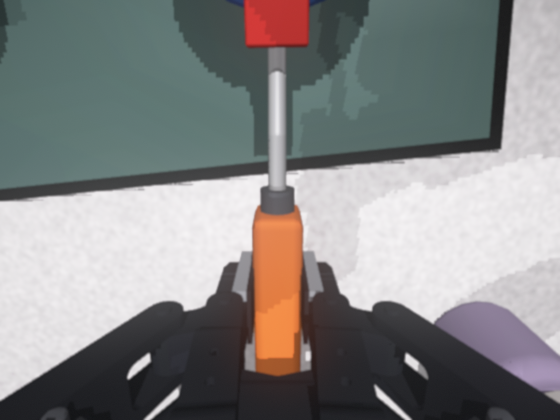

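jog_arm(
  travel=[
    [0, 0, 0.004],
    [0, 0, 0.004],
    [0, 0, 0.004],
    [0, 0.0003, 0.004],
    [0, 0.0004, 0.004],
    [0, 0.0005, 0.004],
    [0, 0.0006, 0.004],
    [0, 0.0008, 0.004],
    [0, 0.0009, 0.004],
    [0, 0.001, 0.003],
    [0, 0, 0],
    [0, 0, 0],
  ],
  dr=[
    [0, 0, 0],
    [0, 0, 0],
    [0, 0, 0],
    [0, 0, 0],
    [0, 0, 0],
    [0, 0, 0],
    [0, 0, 0],
    [0, 0, 0],
    [0, 0, 0],
    [0, 0, 0],
    [0, 0, 0],
    [0, 0, 0],
  ],
)

```text
time_s: 8.25
position: [0.6679, 0.0008, 0.091]
tool_rot: [[0.024, 1.0, 0.001], [1.0, -0.024, -0.0], [-0.0, 0.001, -1.0]]
ft_force: [-0.3, 0.1, -0.1]
grip_width: 0.0189
```

```bash
python3 look.py 4; python3 -c "
from ov import *
run('4',[.6674,-.0048+.0045,.0517+.038],.3)"
```

```text
[0.6678516  0.00083745 0.09095029] 8.25 [-0.33252589  0.1382159  -0.10973261] 0.0188807124064843
[[ 0.024  1.     0.001]
 [ 1.    -0.024 -0.   ]
 [-0.     0.001 -1.   ]]
```

View pics/ov4.png

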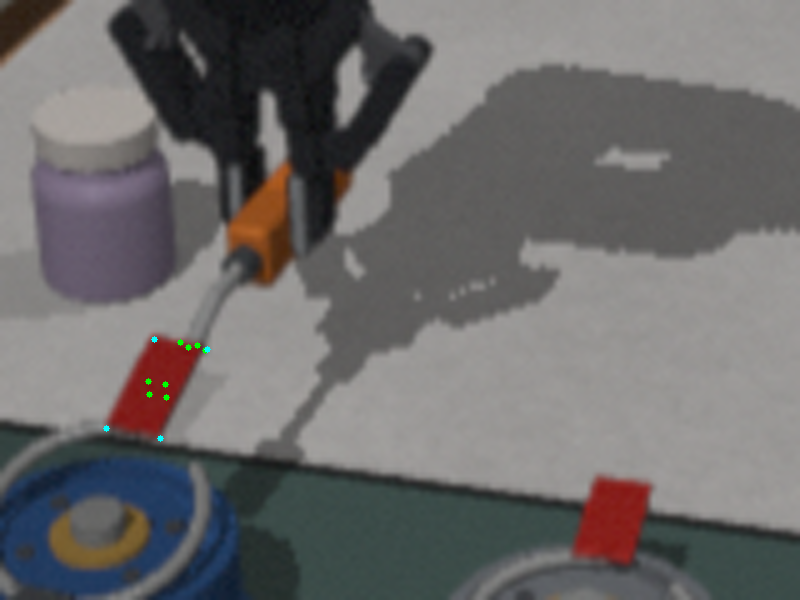

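The ring is up to about 0.3 rad and tracks my model (tab end near pixel (155–205, 340) in the 5x crop). Continuing.

jog_arm(
  travel=[
    [0, 0.0013, 0.004],
    [0, 0.0015, 0.004],
    [0, 0.0017, 0.004],
    [0, 0.0019, 0.004],
    [0, 0.0021, 0.004],
    [0, 0.0023, 0.004],
    [0, 0.0025, 0.004],
    [0, 0.0027, 0.004],
    [0, 0.0028, 0.004],
    [0, 0, 0],
    [0, 0, 0],
    [0, 0, 0],
  ],
  dr=[
    [0, 0, 0],
    [0, 0, 0],
    [0, 0, 0],
    [0, 0, 0],
    [0, 0, 0],
    [0, 0, 0],
    [0, 0, 0],
    [0, 0, 0],
    [0, 0, 0],
    [0, 0, 0],
    [0, 0, 0],
    [0, 0, 0],
  ],
)

```text
time_s: 9.4
position: [0.6678, 0.0196, 0.1267]
tool_rot: [[0.024, 1.0, 0.0], [1.0, -0.024, 0.0], [0.0, 0.0, -1.0]]
ft_force: [-0.2, -0.1, -2.0]
grip_width: 0.0188
```

```bash
python3 look.py 5; python3 -c "
from ov import *
run('5',[.6674,.0187,.0517+.075],.7)"
```

```text
[0.66777657 0.0195816  0.12673273] 9.4 [-0.23350975 -0.14869366 -2.02403724] 0.018792971243773562
[[ 0.024  1.     0.   ]
 [ 1.    -0.024  0.   ]
 [ 0.     0.    -1.   ]]
```

View pics/ov5.png

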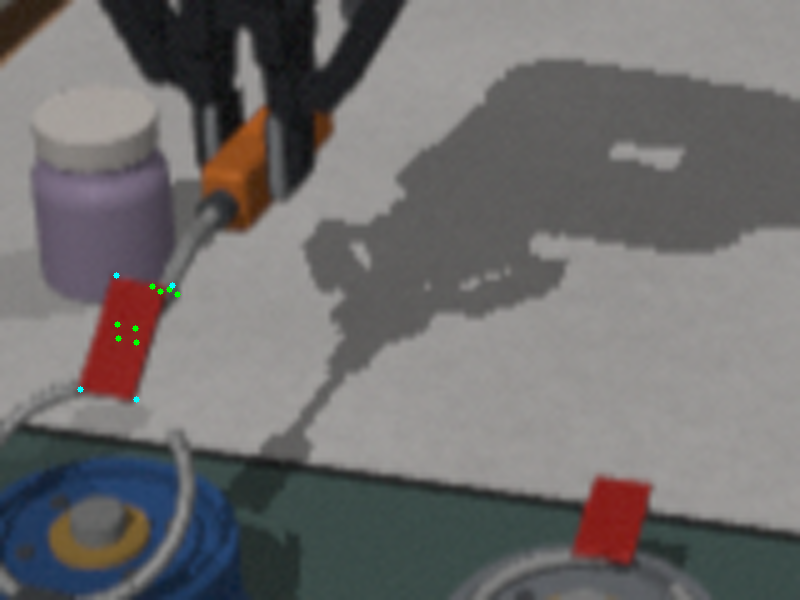

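jog_arm(
  travel=[
    [0, -0.001, -0.004],
    [0, -0.002, -0.004],
    [0, -0.006, -0.002],
    [0, -0.01, 0],
    [0, -0.014, 0],
    [0, -0.018, 0],
    [0, -0.02, 0],
    [-0.01, -0.025, -0.01],
    [-0.01, -0.025, -0.02],
    [-0.01, -0.025, -0.02],
    [-0.01, -0.025, -0.02],
    [-0.01, -0.025, -0.02],
    [0, -0.024, -0.01],
    [0, 0, 0],
    [0, 0, 0],
    [0, 0, 0],
    [0, 0, 0],
  ],
  dr=[
    [0, 0, 0],
    [0, 0, 0],
    [0, 0, 0],
    [0, 0, 0],
    [0, 0, 0],
    [0, 0, 0],
    [0, 0, 0],
    [0, 0, 0],
    [0, 0, 0],
    [0, 0, 0],
    [0, 0, 0],
    [0, 0, 0],
    [0, 0, 0],
    [0, 0, 0],
    [0, 0, 0],
    [0, 0, 0],
    [0, 0, 0],
  ],
)

```text
time_s: 10.97
position: [0.6181, -0.2001, 0.0174]
tool_rot: [[0.023, 1.0, 0.001], [1.0, -0.023, -0.0], [-0.0, 0.001, -1.0]]
ft_force: [0.6, -0.8, -1.2]
grip_width: 0.0189
```

```bash
python3 look.py 6; python3 -c "
from ov import *
from rig import observe
run('6',observe()['position'],.68,(200,360,120,240))"
```

```text
[ 0.61809982 -0.20009687  0.01741501] 10.9667 [ 0.56297431 -0.80468531 -1.18164765] 0.01890555011885546
[[ 0.023  1.     0.001]
 [ 1.    -0.023 -0.   ]
 [-0.     0.001 -1.   ]]
```

View pics/ov6.png

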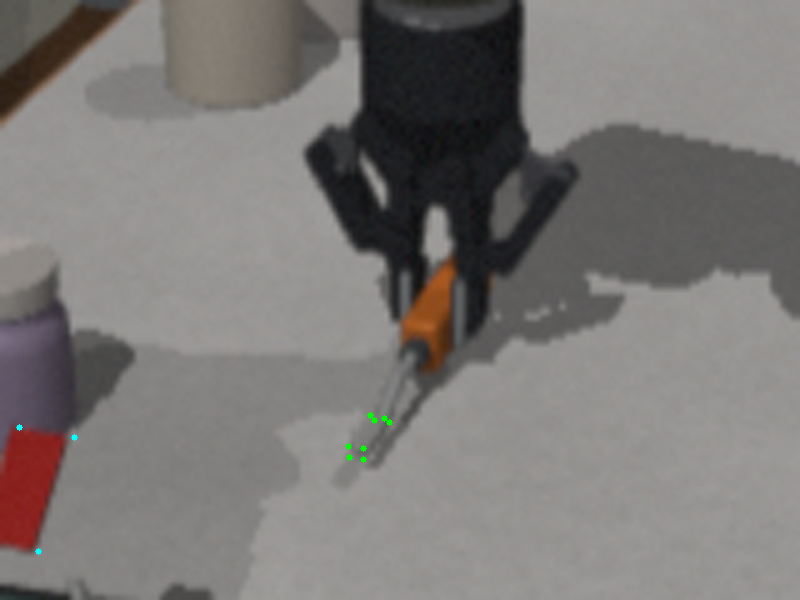

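View pics/m6.png

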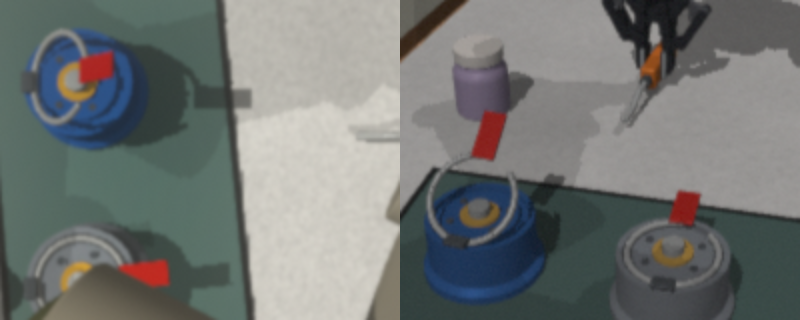

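The ring stays up at about 0.67 rad. Lowering the pick in small steps.

jog_arm(
  travel=[
    [0, 0, -0.003],
    [0, 0, -0.003],
    [0, 0, -0.002],
    [0, 0, -0.002],
    [0, 0, 0],
    [0, 0, 0],
    [0, 0, 0],
  ],
  dr=[
    [0, 0, 0],
    [0, 0, 0],
    [0, 0, 0],
    [0, 0, 0],
    [0, 0, 0],
    [0, 0, 0],
    [0, 0, 0],
  ],
)

```text
time_s: 11.7
position: [0.6178, -0.2005, 0.0067]
tool_rot: [[0.024, 1.0, 0.0], [1.0, -0.024, -0.0], [-0.0, 0.0, -1.0]]
ft_force: [-0.9, 0.1, -1.4]
grip_width: 0.0191
```

```bash
python3 look.py 7; python3 -c "
from ov import *
from rig import observe
run('7',observe()['position'],.68,(240,340,150,225))"
```

```text
[ 0.61777215 -0.20045183  0.00667327] 11.7 [-0.92043927  0.13498893 -1.42341385] 0.019136214124515532
[[ 0.024  1.     0.   ]
 [ 1.    -0.024 -0.   ]
 [-0.     0.    -1.   ]]
```

View pics/ov7.png

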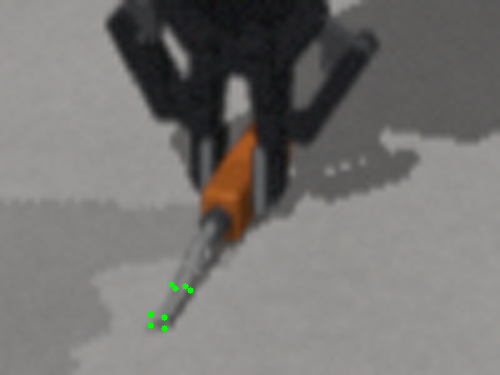

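Level and just above the bench; down 1.5 mm more, then release.

jog_arm(
  travel=[
    [0, 0, -0.0015],
    [0, 0, 0],
    [0, 0, 0],
    [0, 0, 0],
  ],
  dr=[
    [0, 0, 0],
    [0, 0, 0],
    [0, 0, 0],
    [0, 0, 0],
  ],
)

```text
time_s: 12.18
position: [0.6177, -0.2004, 0.0051]
tool_rot: [[0.024, 1.0, -0.0], [1.0, -0.024, 0.0], [0.0, -0.0, -1.0]]
ft_force: [-0.0, -0.9, -1.9]
grip_width: 0.0187
```

jog_arm(
  travel=[
    [0, 0, 0],
    [0, 0, 0],
    [0, 0, 0],
    [0, 0, 0],
    [0, 0, 0],
    [0, 0, 0],
  ],
  dr=[
    [0, 0, 0],
    [0, 0, 0],
    [0, 0, 0],
    [0, 0, 0],
    [0, 0, 0],
    [0, 0, 0],
  ],
  jaw=0.06,
)

```text
time_s: 12.68
position: [0.6177, -0.2005, 0.0052]
tool_rot: [[0.024, 1.0, 0.0], [1.0, -0.024, -0.0], [-0.0, 0.0, -1.0]]
ft_force: [0.4, -0.2, -0.8]
grip_width: 0.0599
```

jog_arm(
  travel=[
    [0, 0, 0.005],
    [0, 0, 0.015],
    [0, 0, 0.03],
    [0, 0, 0.03],
    [0, 0, 0.03],
    [0, 0, 0.03],
    [0, -0.02, 0.02],
    [0, 0, 0],
    [0, 0, 0],
    [0, 0, 0],
  ],
  dr=[
    [0, 0, 0],
    [0, 0, 0],
    [0, 0, 0],
    [0, 0, 0],
    [0, 0, 0],
    [0, 0, 0],
    [0, 0, 0],
    [0, 0, 0],
    [0, 0, 0],
    [0, 0, 0],
  ],
)

```text
time_s: 13.52
position: [0.6172, -0.22, 0.1642]
tool_rot: [[0.024, 1.0, -0.002], [1.0, -0.024, 0.001], [0.001, -0.002, -1.0]]
ft_force: [-0.2, -0.2, -0.5]
grip_width: 0.0604
```

```bash
python3 look.py 8; python3 -c "
import cv2;a=cv2.imread('pics/w8.png');import pickle,numpy as np
s=pickle.load(open('d8.pkl','rb'))['side']['color'][...,::-1]
cv2.imwrite('pics/b8.png',np.hstack([cv2.resize(x,(400,300)) for x in (a,s)]))"
```

```text
[ 0.61720345 -0.21998904  0.16419537] 13.5167 [-0.23579326 -0.21866102 -0.5194877 ] 0.06036821899775168
[[ 0.024  1.    -0.002]
 [ 1.    -0.024  0.001]
 [ 0.001 -0.002 -1.   ]]
```

View pics/b8.png

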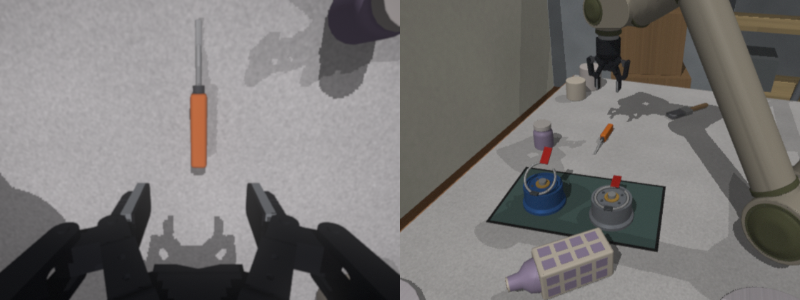

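View pics/m8.png

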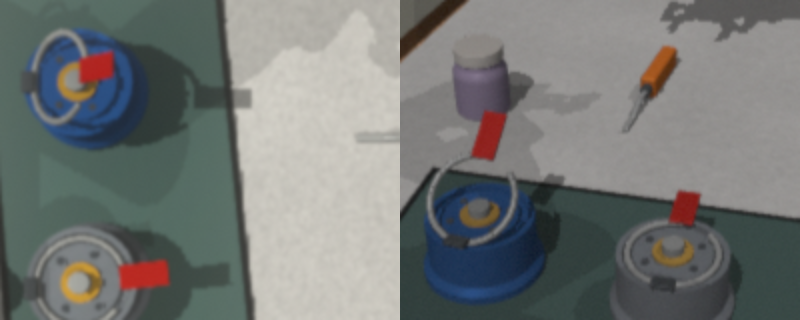

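The pick lies flat on the bench with its handle around (660, 70) in the side crop. The blue ring stands with its tab around (490, 135), and the grey hub is untouched.

```bash
python3 -c "
from rig import *
print(close_job())"
```

```text
the job is handed in; nothing more can be done
None
```

The blue hub's ring now stands hinged up at about 0.67 rad (38°), estimated from overlaying my model on the side camera. The pick lies flat on the bench, clear of both hubs, and I handed the job in at about 13.7 s.

- **Lift:** I gripped the pick by its handle and slid the toe about 20 mm under the red tab, centred. I then raised the tab along the arc about its keeper and drew the toe out.
- **Ring:** it held its angle from when the toe came out until the last pictures before hand-in.
- **Pick:** I set it down at bench level, with its toe about 0.17 m from the blue tab's original position. The last pictures show it flat and free of the fingers.
- **Hubs:** neither the gripper nor the arm came near the blue hub, and the grey hub looks unchanged.
- **Forces:** the wrist reading never passed about 4.5 N at the end of any move.

No check failed or disagreed. I could not measure the force between pick and ring directly: it was too small to tell from noise in the wrist reading. That the pick bore on the ring past 0.40 rad is inferred from the ring rising with the toe.

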